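# Back the bench press off by one turn

### The job

The pressed bearing block is still too tight under the ram of the bench screw press to come out. Raise the ram by pushing the hand wheel round by its upright handle through exactly one full turn counter-clockwise (seen from above), so that the handle comes to rest back where it started, then draw the fingers clear. Only push the handle with the fingertips: do not take it between the fingers and do not push on the rim or spokes, and leave the block and everything else on the bench where it is.

Things in the scene. Friction and masses are not known exactly. Their poses are not given: they have to be found in the camera images.
- press: fixed bench screw press: base 150 x 260 x 24 mm (its x, y), two 25 mm pillars at y = +-95 mm of its frame, crosshead 62 x 245 mm with its top 212 mm above the bench, and on the rising spindle a horizontal three-spoke hand wheel with a vertical axis. Origin: centre of the base's underside, on the bench, straight under the wheel's axis
- wheel_axis (a point): fixed point on the vertical axis of the hand wheel, 255 mm above the bench (about the height of the rim's middle; the wheel itself climbs 5 mm a turn)
- handwheel (a joint): angle of the hand wheel in rad; grows as it turns counter-clockwise seen from above, which raises the ram (5 mm a turn, 2 pi = one turn). At 0 the handle lies on the +x side of the press frame. It starts between -2.5 and 2.5 and has end stops at -3.4 and 12. Stiff thread friction: about 0.4 N m, i.e. some 5 N at the handle, more while it moves; it stays where it is left and does not run on
- push_handle: the upright black handle, fixed to the rim at the end of one spoke; round, 18 to 25 mm thick, grip from 12 to 77 mm above the rim's middle (267 to 332 mm above the bench at joint value 0, 0.8 mm more per rad), its axis parallel to the wheel's axis and 82 mm from it. This body's origin lies on the wheel's axis at bench height; use handle_grip for the handle itself
- handle_grip (a point): point on the handle's own axis, 82 mm from the wheel's axis, 300 mm above the bench at joint value 0, 32 mm below the handle's top
- wheel_rim: rim and three spokes of the hand wheel, cast iron: rim 180 mm outside diameter, 16 mm thick, its top 8 mm above its middle (263 mm above the bench at joint value 0); the spokes lie lower than the rim's top, the hub in the middle reaches 275 mm. Origin on the wheel's axis at bench height
- ram_face (a point): centre of the lower face of the press's ram (20 mm thick), about 78 mm above the bench at joint value 0; rises 5 mm a turn
- bearing_block: iron bearing block (64 x 88 x 10 mm foot, 50 x 46 mm body to 35 mm) with a brass bush, 43 mm tall in all, 0.6 kg, loose on the press's anvil under the ram; origin: centre of its underside. To be left alone
- spare_bush: loose flanged brass bush, 42 mm across, 30 mm tall; origin: centre of its underside. Bystander
- next_block: loose iron bearing block without bush, 64 x 88 x 35 mm; origin: centre of its underside. Bystander
- chuck_key: loose T-shaped steel drill-chuck key, 66 x 64 x 17 mm, lying flat; origin: on the bench under its middle. Bystander
- mallet: loose mallet with wooden handle, 260 mm long, lying flat along its x. Bystander
- oil_bottle: loose oil bottle, 54 mm across, 135 mm tall; origin: centre of its underside. Bystander
- bush_bin: loose small open bin, 100 x 80 x 50 mm; origin: centre of its underside. Bystander
- pine_offcut: loose pine offcut, 120 x 45 x 45 mm; origin: centre of its underside. Bystander

How it is judged:
By the outcome, as a careful person would: the job done as asked, in the order asked, and still so for the second after the job is handed in, with the robot touching nothing.
It also fails if it takes over 56 s, if anything falls off the work surface, if the arm or the gripper's body presses on something with over 40 N, if the wrist force passes 120 N, or if a joint passes its speed limit or range.

### The arm

A 6-joint arm with a two-finger parallel gripper is mounted at the origin on the work surface. World frame = base frame: x ahead of the robot, y to its left, z up, the work surface at z = 0. Lengths are in m, angles in rad, forces in N, time in s.
With the tool pointing down it reaches from about 0.275 to 0.875 m from the base axis. Payload 12.5 kg.
Tool frame: the origin (TCP) lies at the very end of the fingers, on their centre line; the grasp point (between the pads) lies 19 mm behind it; z points along the fingers, y is the line along which they close (so a half turn about z gives the same grasp; the last joint's range is limited). The gripper opens to 85 mm and grips with 20 to 120 N. Pads are 22 mm wide; open, the fingers measure 114 mm over their backs; the gripper's body (76 mm by 85 mm) begins 54 mm behind the grasp point. The pads swing forward as they close: fully open they stand 13 mm farther back than shut.
Start: joints at [-1.388, 0.351, 1.652, -0, 1.139, -0.085], TCP at [0.146, -0.53, 0.231] pointing down, gripper open.
Joint ranges: [-2.75, 2.75], [-0.79, 2.1], [0.01, 2.65], [-1.57, 4.71], [0.07, 3.14], [-2.87, 2.87]. Speed limits (rad/s): [2.22, 2.22, 2.79, 3.14, 3.14, 3.14].

### API

Orientations are given as [roll, pitch, yaw] about the fixed x, y, z axes, in that order (R = Rz(yaw) Ry(pitch) Rx(roll)).
In Python, from rig import ctrl gives the robot as it stands.
- The arm moves only by the tool carry_out, never from a script. Its argument "moves" is a list of rows, each an object with "delta_pos": the shift along the world's x, y, z in units of 0.2 m (1.0 is 0.2 m), a list of three; "twist": the turn, a rotation vector about the world's x, y, z in units of 30 degrees (1.0 is 30 degrees), a list of three; "gripper": the opening in per cent of the stroke, from 0 (shut) to 100 (fully open). In form: [{"delta_pos": [dx, dy, dz], "twist": [wx, wy, wz], "gripper": gripper}, ...]. A call has 1 to 8 rows; each row is the pose to reach, as a shift and turn from the pose commanded when the call began; what a row does not reach only later rows make up. A row lasts 1/8 s, in which the tool goes at most 62.5 mm and 10.7 degrees, less where a joint would pass 70% of its speed; a pose out of reach is approached as far as the arm can. A call with a number of a shift or a turn outside -1 to 1 is refused whole. A call with a gripper value outside its range is refused whole. The fingers move at their own pace and stop on an object; the grip force is fixed at half the most. Time passes only in rows, so rows that repeat a pose let the fingers close. It gives the time, the measured TCP pose, the force, the opening and the grip force at its end, in the units of the state.
- ctrl.read_state(): the state, without advancing time (a new reading comes with each control period).
- ctrl.get_image(name): name is "scene" or "top"; returns a dict with "image" (400x640x3 uint8, red, green, blue), "fx", "fy", "cx", "cy" (pixels), "dist_coeffs" ([k1, k2, p1, p2, k3] as OpenCV has them; the pictures are not rectified), "eye" and "rotation" of the camera in the world. Camera axes: x right, y down, z forward; pixel columns grow to the right and rows downward; lengths in m; the calibration is good to about 2 mm. A picture is of the moment at which its call begins. There is no depth.
- ctrl.hand_in(): hands the job in; it is judged then, once.
The state is a dict: "clock": time; "joint_pos": joint angles; "qvel": joint speeds; "joint_efforts": joint torques, N m; "position": TCP position; "eef_rot": TCP orientation; "force": force on the tool from outside, world axes, zero at the start; "wrist_torque": the same for the moment, N m; "grip_width": finger opening in m; "gripper_force": force on a finger pad.
Only numpy, scipy, OpenCV 4.12 (cv2) and the standard library are available. Lean on these libraries where they do the work, as an engineer would, in place of code of your own. Each camera call takes 0.05 s, during which the arm holds its last target. There are 200 camera calls.

## Working session

There is one attempt and no reset: what is moved stays moved. The work goes in short steps, Python scripts to look and compute and a tool call to move; the robot and the scene stay as the last step left them, time stands still between calls to the robot, and variables do not carry over. Pictures are saved under pics/ and viewed, at most 10 in all, crops included, and the job is handed in when it is done.

Besides the shell and the picture viewer there is one more tool, called after "Request:" in YAML: its name, and indented under it one key for each argument. carry_out: Moves the arm, as the interface text tells. Its arguments: {"type":"object","properties":{"moves":{"type":"array","items":{"type":"object","properties":{"delta_pos":{"type":"array","items":{"type":"number","minimum":-1,"maximum":1}},"twist":{"type":"array","items":{"type":"number","minimum":-1,"maximum":1}},"gripper":{"type":"number"}}}}},"required":["moves"]}

```bash
mkdir -p pics; ls
cat > h.py <<'E'
import numpy as np, cv2
from rig import ctrl
def shot(n,f=None):
    d=ctrl.get_image(n)
    if f: cv2.imwrite('pics/'+f,cv2.cvtColor(d['image'],cv2.COLOR_RGB2BGR))
    return d
def K(d): return np.array([[d['fx'],0,d['cx']],[0,d['fy'],d['cy']],[0,0,1]])
def ray(d,uv):
    p=cv2.undistortPoints(np.array(uv,float).reshape(-1,1,2),K(d),np.array(d['dist_coeffs'])).reshape(-1,2)
    v=np.c_[p,np.ones(len(p))]@np.array(d['rotation']).T
    return np.array(d['eye']),v
def onplane(d,uv,z):
    e,v=ray(d,uv); return e+v*((z-e[2])/v[:,2])[:,None]
def proj(d,P):
    R=np.array(d['rotation']).T; t=-R@np.array(d['eye'])
    return cv2.projectPoints(np.array(P,float).reshape(-1,1,3),cv2.Rodrigues(R)[0],t,K(d),np.array(d['dist_coeffs']))[0].reshape(-1,2)
E
python3 - <<'E'
from h import *
for n in('scene','top'):
    d=shot(n,n+'0.png'); print(n,d['eye'],np.round(d['rotation'],3).tolist(),d['fx'],d['dist_coeffs'])
print(ctrl.read_state())
E
```

```text
pics
scene [1.46000632 0.06766107 0.90056487] [-2.259, 0.017, 1.6] 453.3209108812268 [-0.0087126  0.         0.         0.         0.       ]
top [0.4591404  0.04411865 1.05501557] [-2.983, -0.023, -1.567] 412.0960636031098 [-0.003482  0.        0.        0.        0.      ]
{'clock': 0.1, 'joint_pos': array([-1.38763531e+00,  3.51198035e-01,  1.65236462e+00,  1.41362204e-05,
        1.13913237e+00, -8.46171770e-02]), 'qvel': array([ 0.00058361, -0.00119766, -0.00201965,  0.00024041, -0.00023647,
        0.00013584]), 'joint_efforts': array([ 1.50120661e-03, -5.06832218e+01, -2.91876912e+01,  1.07272484e-06,
        2.68040953e-03, -2.26642914e-05]), 'position': array([ 0.14548655, -0.53008841,  0.23080196]), 'eef_rot': array([-3.14049532e+00, -1.05954933e-04,  2.67772218e-01]), 'force': array([ 0.24037073,  0.25141956, -0.01446945]), 'wrist_torque': array([0.03632162, 0.00806178, 0.03331754]), 'gripper_force': 0.0, 'grip_width': 0.08545581395946472}
```

View pics/scene0.png

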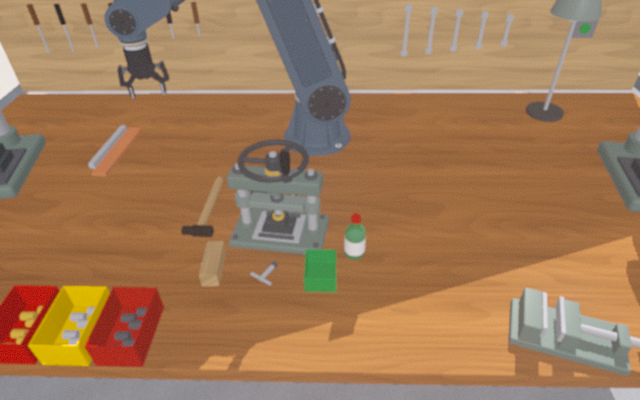

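View pics/top0.png

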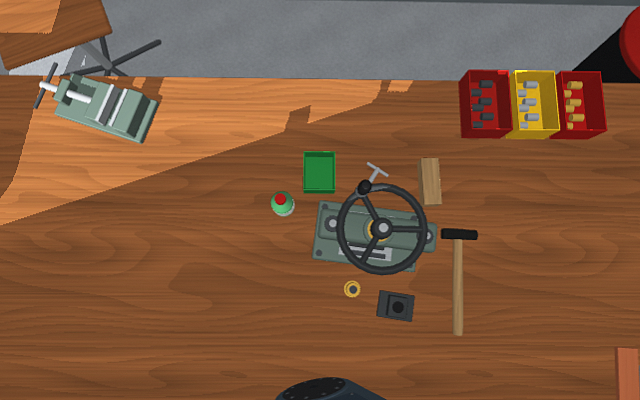

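The top view shows the wheel centred near (382,229) with the handle near (364,187). In the scene view the handle is near (284,160). Next I'll convert these to world positions and zoom in on the wheel.

```bash
sed -i "s/np.array(d\['rotation'\])/Rm(d)/g" h.py
cat >> h.py <<'E'
from scipy.spatial.transform import Rotation
def Rm(d): return Rotation.from_euler('xyz',d['rotation']).as_matrix()
E
python3 - <<'E'
from h import *
d=shot('top'); s=shot('scene')
im=d['image']; g=im.max(2)
m=(g<75).astype(np.uint8); m[:170]=0;m[285:]=0;m[:,:325]=0;m[:,438:]=0
cs=cv2.findContours(m,cv2.RETR_EXTERNAL,cv2.CHAIN_APPROX_NONE)[0]
c=max(cs,key=cv2.contourArea); P=onplane(d,c.reshape(-1,2),0.257)[:,:2]
from scipy.optimize import least_squares
f=least_squares(lambda p:np.hypot(*(P-p[:2]).T)-p[2],[.5,-.05,.09],loss='soft_l1',f_scale=.001)
print('wheel',f.x)
C=f.x[:2]
a=cv2.resize(im[165:295,310:450],None,fx=4,fy=4,interpolation=cv2.INTER_CUBIC)
b=cv2.resize(s['image'][130:260,215:345],None,fx=4,fy=4,interpolation=cv2.INTER_CUBIC)[:520]
o=np.hstack([a,b]); o=cv2.resize(o,None,fx=.74,fy=.74); print(o.shape)
cv2.imwrite('pics/z1.png',cv2.cvtColor(o,cv2.COLOR_RGB2BGR))
for z in(.332,): print('handle',onplane(d,[[364,187]],z))
for ph in range(0,60,10):
    h=np.r_[C+.082*np.array([np.cos(np.radians(ph)),np.sin(np.radians(ph))]),.332]
    print(ph,proj(d,[h]),proj(s,[h]))
print('axis proj',proj(d,[np.r_[C,.275]]),proj(s,[np.r_[C,.275]]))
E
```

```text
wheel [ 0.51718953 -0.08320129  0.08399914]
(385, 799, 3)
handle [[ 0.5894743  -0.04560315  0.332     ]]
0 [[384.85396555 181.83153239]] [[267.97197354 151.27307124]]
10 [[376.94935832 182.44930032]] [[274.26707836 150.98107827]]
20 [[369.29339586 184.41789859]] [[280.46961443 150.09417294]]
30 [[362.10882972 187.68521276]] [[286.35903628 148.64801221]]
40 [[355.60731727 192.16265568]] [[291.7314117  146.70028039]]
50 [[349.98379372 197.72663551]] [[296.40887222 144.32697212]]
axis proj [[380.55814112 229.95337801]] [[273.81052363 152.23909388]]
```

View pics/z1.png

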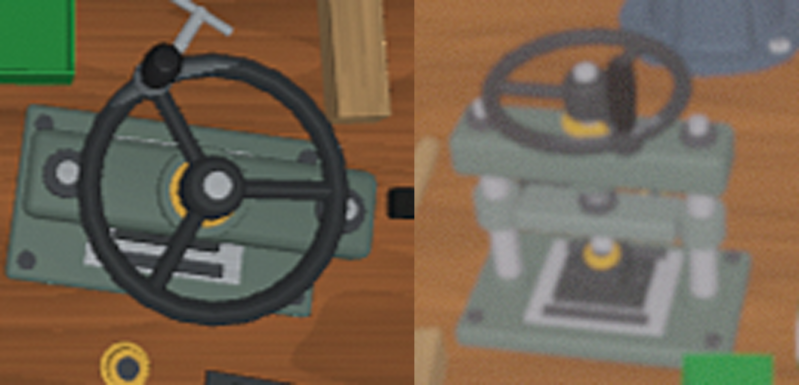

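The crops put the rim centre at about (382,229) in the top view and the hub top at about (383.3,227.2). The handle's top is at about (367,185.5) in the top view and (286,150) in the scene view.

Run:
```python
from h import *
d=shot('top'); s=shot('scene')
im=d['image'].astype(int).max(2)
# outer rim edge by radial scan from (382,229): last dark pixel within 38..50
pts=[]
for a in np.radians(np.arange(0,360,3)):
    r=np.arange(38,52,.25); u=382+r*np.cos(a); v=229+r*np.sin(a)
    p=cv2.remap(im.astype(np.float32),u.astype(np.float32)[None],v.astype(np.float32)[None],1)[0]
    k=np.where(p<80)[0]
    if len(k): pts.append((u[k[-1]],v[k[-1]]))
P=onplane(d,pts,.255)[:,:2]
from scipy.optimize import least_squares
f=least_squares(lambda p:np.hypot(*(P-p[:2]).T)-p[2],[.52,-.085,.09],loss='soft_l1',f_scale=.0005)
print('rim',f.x, 'hub',onplane(d,[[383.3,227.2]],.28))
C=f.x[:2]
print('h top',onplane(d,[[366.8,185.5]],.332))
e1,v1=ray(d,[[366.8,185.5]]);e2,v2=ray(s,[[286,150.5]])
A=np.c_[v1[0],-v2[0]];t=np.linalg.lstsq(A,e2-e1,rcond=None)[0];print('tri',e1+t[0]*v1[0],e2+t[1]*v2[0])
for ph in range(0,50,10):
    h=np.r_[C+.082*np.array([np.cos(np.radians(ph)),np.sin(np.radians(ph))]),.332]
    print(ph,proj(d,[h]),proj(s,[h]))
B=onplane(d,[[310+x/2.96,165+y/2.96] for x,y in((45,122),(27,260))],.024); print('base corners/bolts',B)
```

```text
rim [ 0.52285614 -0.08849608  0.08951303] hub [[ 0.52204032 -0.08767518  0.28      ]]
h top [[ 0.59223975 -0.05065606  0.332     ]]
tri [ 0.5924835  -0.05082961  0.33067595] [ 0.59219062 -0.04283708  0.32957435]
0 [[387.72936028 178.7546573 ]] [[265.35355287 152.65488855]]
10 [[379.83777731 179.3693594 ]] [[271.67544478 152.36102061]]
20 [[372.19598505 181.3314503 ]] [[277.90915498 151.46725225]]
30 [[365.02634079 184.58898609]] [[283.8328649  150.00955268]]
40 [[358.54008059 189.05363868]] [[289.241291   148.04612375]]
base corners/bolts [[0.59494288 0.01492428 0.024     ]
 [0.47835256 0.02964891 0.024     ]]
```

Request:
carry_out:
  moves:
    - {"delta_pos": [0.2,0.18,0.2],"twist": [0,0,0.12],"gripper": 0}
    - {"delta_pos": [0.4,0.36,0.4],"twist": [0,0,0.25],"gripper": 0}
    - {"delta_pos": [0.6,0.54,0.6],"twist": [0,0,0.37],"gripper": 0}
    - {"delta_pos": [0.8,0.72,0.65],"twist": [0,0,0.5],"gripper": 0}
    - {"delta_pos": [1,0.9,0.65],"twist": [0,0,0.5],"gripper": 0}
    - {"delta_pos": [1,0.9,0.65],"twist": [0,0,0.5],"gripper": 0}

```text
clock: 1.05
position: [0.3477, -0.3481, 0.3616]
eef_rot: [3.141, -0.001, 0.534]
force: [-1.0, -0.4, 0.3]
grip_width: 0.0002
gripper_force: 0.0
```

Request:
carry_out:
  moves:
    - {"delta_pos": [0.25,0.2,0],"gripper": 0,"twist": [0,0,0]}
    - {"delta_pos": [0.5,0.4,0],"gripper": 0,"twist": [0,0,0]}
    - {"delta_pos": [0.75,0.6,0],"gripper": 0,"twist": [0,0,0]}
    - {"delta_pos": [1,0.8,0],"gripper": 0,"twist": [0,0,0]}
    - {"delta_pos": [1,0.8,0],"gripper": 0,"twist": [0,0,0]}

```text
clock: 1.68
position: [0.5472, -0.1888, 0.3603]
eef_rot: [-3.141, 0.001, 0.532]
force: [-0.7, -0.7, -0.3]
grip_width: -0.0001
gripper_force: 0.0
```

Request:
carry_out:
  moves:
    - {"delta_pos": [0.21,0.2,0],"gripper": 0,"twist": [0,0,0]}
    - {"delta_pos": [0.41,0.4,0],"gripper": 0,"twist": [0,0,0]}
    - {"delta_pos": [0.41,0.4,-0.15],"gripper": 0,"twist": [0,0,0]}
    - {"delta_pos": [0.41,0.4,-0.29],"gripper": 0,"twist": [0,0,0]}
    - {"delta_pos": [0.41,0.4,-0.29],"gripper": 0,"twist": [0,0,0]}

```text
clock: 2.3
position: [0.6263, -0.1116, 0.3014]
eef_rot: [-3.139, 0.003, 0.528]
force: [-1.4, -0.2, 0.5]
grip_width: 0.0001
gripper_force: 0.0
```

Run:
```python
from h import *
d=shot('top'); s=shot('scene'); st=ctrl.read_state(); print(st['position'],st['joint_pos'])
a=cv2.resize(d['image'][140:270,300:440],None,fx=2.85,fy=2.85,interpolation=cv2.INTER_CUBIC)
b=cv2.resize(s['image'][80:210,215:345],None,fx=2.85,fy=2.85,interpolation=cv2.INTER_CUBIC)
cv2.imwrite('pics/z2.png',cv2.cvtColor(np.hstack([a,b]),cv2.COLOR_RGB2BGR))
```

```text
[ 0.62750209 -0.11153634  0.30438398] [-2.48872698e-01  4.55705409e-01  1.31537932e+00 -1.50167732e-04
  1.36963033e+00  7.93506870e-01]
```

View pics/z2.png

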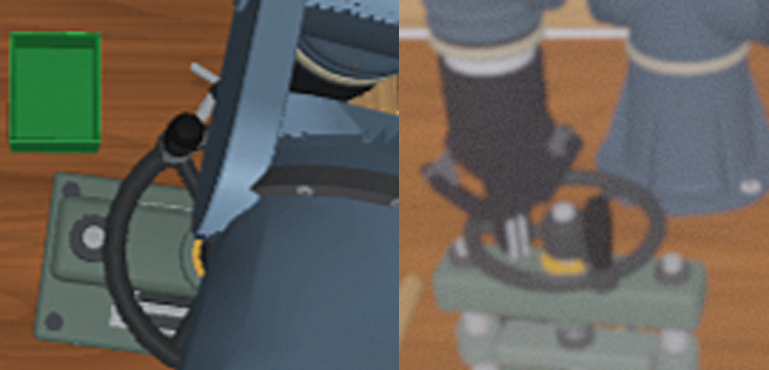

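The scene view shows the closed fingertips about 70 mm clockwise of the handle. The knuckles bulge well above the handle's top, so this height is safe. Next I'll work out the path rows.

```bash
cat >> h.py <<'E'
C=np.array([.5226,-.0882])
def T(ph,g=.024,R=.082):
    a=np.radians(ph); return C+R*np.array([np.cos(a),np.sin(a)])-g*np.array([-np.sin(a),np.cos(a)])
def table(start,phs,yaw0,g=.024):
    for p in phs: print(p,np.round((T(p,g)-start)/.2,2),round((p-yaw0)/30,2))
E
python3 - <<'E'
from h import *
c=np.array([.6275,-.110])
print('approach',[np.round((T(30,g)-c)/.2,2) for g in(.05,.035,.028,.024)])
for k in range(4):
    b=30+48*k; print(k); table(T(b),[b+6*i for i in range(1,9)],b)
E
```

```text
approach [array([-0.04,  0.1 ]), array([-0.08,  0.16]), array([-0.1 ,  0.19]), array([-0.11,  0.21])]
0
36 [-0.01  0.04] 0.2
42 [-0.03  0.08] 0.4
48 [-0.05  0.12] 0.6
54 [-0.08  0.16] 0.8
60 [-0.11  0.19] 1.0
66 [-0.14  0.22] 1.2
72 [-0.17  0.25] 1.4
78 [-0.21  0.28] 1.6
1
84 [-0.04  0.02] 0.2
90 [-0.08  0.03] 0.4
96 [-0.13  0.04] 0.6
102 [-0.17  0.05] 0.8
108 [-0.22  0.05] 1.0
114 [-0.26  0.05] 1.2
120 [-0.3   0.04] 1.4
126 [-0.35  0.03] 1.6
2
132 [-0.04 -0.02] 0.2
138 [-0.08 -0.04] 0.4
144 [-0.12 -0.06] 0.6
150 [-0.15 -0.09] 0.8
156 [-0.18 -0.13] 1.0
162 [-0.21 -0.16] 1.2
168 [-0.23 -0.2 ] 1.4
174 [-0.25 -0.24] 1.6
3
180 [-0.01 -0.04] 0.2
186 [-0.03 -0.09] 0.4
192 [-0.03 -0.13] 0.6
198 [-0.03 -0.17] 0.8
204 [-0.03 -0.22] 1.0
210 [-0.02 -0.26] 1.2
216 [-0.01 -0.31] 1.4
222 [ 0.01 -0.35] 1.6
```

Request:
carry_out:
  moves:
    - {"delta_pos": [-0.04,0.1,0],"gripper": 0,"twist": [0,0,0]}
    - {"delta_pos": [-0.08,0.16,0],"gripper": 0,"twist": [0,0,0]}
    - {"delta_pos": [-0.1,0.19,0],"gripper": 0,"twist": [0,0,0]}
    - {"delta_pos": [-0.11,0.21,0],"gripper": 0,"twist": [0,0,0]}
    - {"delta_pos": [-0.11,0.21,0],"gripper": 0,"twist": [0,0,0]}

```text
clock: 3.02
position: [0.6057, -0.0684, 0.3037]
eef_rot: [3.141, -0.001, 0.53]
force: [1.0, -0.8, 1.3]
grip_width: 0.0
gripper_force: 0.5
```

Run:
```python
from h import *
for k in range(12):
    b=30+30*k; print(k); table(T(b),[b+6*i for i in range(1,6)],b)
```

```text
0
36 [-0.01  0.04] 0.2
42 [-0.03  0.08] 0.4
48 [-0.05  0.12] 0.6
54 [-0.08  0.16] 0.8
60 [-0.11  0.19] 1.0
1
66 [-0.03  0.03] 0.2
72 [-0.07  0.06] 0.4
78 [-0.11  0.08] 0.6
84 [-0.15  0.1 ] 0.8
90 [-0.19  0.11] 1.0
2
96 [-0.04  0.01] 0.2
102 [-0.09  0.02] 0.4
108 [-0.13  0.02] 0.6
114 [-0.18  0.01] 0.8
120 [-0.22  0.01] 1.0
3
126 [-0.04 -0.01] 0.2
132 [-0.08 -0.03] 0.4
138 [-0.12 -0.05] 0.6
144 [-0.16 -0.08] 0.8
150 [-0.19 -0.11] 1.0
4
156 [-0.03 -0.03] 0.2
162 [-0.06 -0.07] 0.4
168 [-0.08 -0.11] 0.6
174 [-0.1  -0.15] 0.8
180 [-0.11 -0.19] 1.0
5
186 [-0.01 -0.04] 0.2
192 [-0.02 -0.09] 0.4
198 [-0.02 -0.13] 0.6
204 [-0.01 -0.18] 0.8
210 [-0.01 -0.22] 1.0
6
216 [ 0.01 -0.04] 0.2
222 [ 0.03 -0.08] 0.4
228 [ 0.05 -0.12] 0.6
234 [ 0.08 -0.16] 0.8
240 [ 0.11 -0.19] 1.0
7
246 [ 0.03 -0.03] 0.2
252 [ 0.07 -0.06] 0.4
258 [ 0.11 -0.08] 0.6
264 [ 0.15 -0.1 ] 0.8
270 [ 0.19 -0.11] 1.0
8
276 [ 0.04 -0.01] 0.2
282 [ 0.09 -0.02] 0.4
288 [ 0.13 -0.02] 0.6
294 [ 0.18 -0.01] 0.8
300 [ 0.22 -0.01] 1.0
9
306 [0.04 0.01] 0.2
312 [0.08 0.03] 0.4
318 [0.12 0.05] 0.6
324 [0.16 0.08] 0.8
330 [0.19 0.11] 1.0
10
336 [0.03 0.03] 0.2
342 [0.06 0.07] 0.4
348 [0.08 0.11] 0.6
354 [0.1  0.15] 0.8
360 [0.11 0.19] 1.0
11
366 [0.01 0.04] 0.2
372 [0.02 0.09] 0.4
378 [0.02 0.13] 0.6
384 [0.01 0.18] 0.8
390 [0.01 0.22] 1.0
```

Request:
carry_out:
  moves:
    - {"delta_pos": [-0.01,0.04,0],"twist": [0,0,0.2],"gripper": 0}
    - {"delta_pos": [-0.03,0.08,0],"twist": [0,0,0.4],"gripper": 0}
    - {"delta_pos": [-0.05,0.12,0],"twist": [0,0,0.6],"gripper": 0}
    - {"delta_pos": [-0.08,0.16,0],"twist": [0,0,0.8],"gripper": 0}
    - {"delta_pos": [-0.11,0.19,0],"twist": [0,0,1.0],"gripper": 0}

```text
clock: 3.65
position: [0.5847, -0.0301, 0.3039]
eef_rot: [3.139, -0.002, 1.056]
force: [8.0, 0.4, 2.9]
grip_width: 0.0002
gripper_force: 3.2
```

Run:
```python
from h import *
d=shot('top'); s=shot('scene'); st=ctrl.read_state(); print(st['position'],st['force'],T(60))
a=cv2.resize(d['image'][140:270,300:440],None,fx=2.85,fy=2.85,interpolation=cv2.INTER_CUBIC)
b=cv2.resize(s['image'][80:210,215:345],None,fx=2.85,fy=2.85,interpolation=cv2.INTER_CUBIC)
cv2.imwrite('pics/z3.png',cv2.cvtColor(np.hstack([a,b]),cv2.COLOR_RGB2BGR))
```

```text
[ 0.58393601 -0.02995949  0.30374968] [ 1.99795591 -0.8689046   1.19613387] [ 0.58438461 -0.02918592]
```

View pics/z3.png

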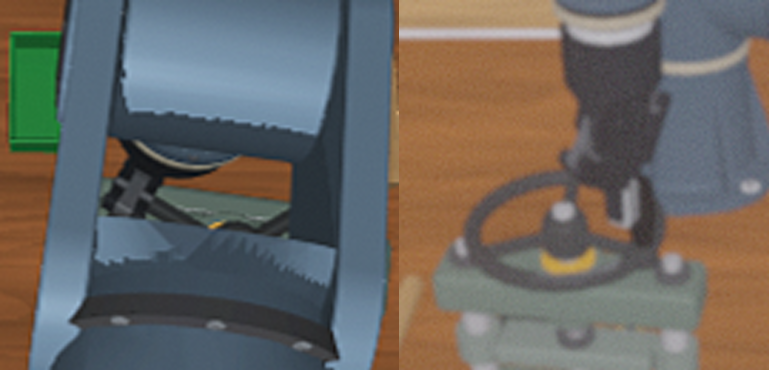

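The scene view shows the handle pushed round, now at about (645,215) against the finger's back, with a force of about 8 N. I'll carry on.

Request:
carry_out:
  moves:
    - {"delta_pos": [-0.03,0.03,0],"twist": [0,0,0.2],"gripper": 0}
    - {"delta_pos": [-0.07,0.06,0],"twist": [0,0,0.4],"gripper": 0}
    - {"delta_pos": [-0.11,0.08,0],"twist": [0,0,0.6],"gripper": 0}
    - {"delta_pos": [-0.15,0.1,0],"twist": [0,0,0.8],"gripper": 0}
    - {"delta_pos": [-0.19,0.11,0],"twist": [0,0,1.0],"gripper": 0}

```text
clock: 4.38
position: [0.5464, -0.008, 0.3038]
eef_rot: [3.139, -0.001, 1.578]
force: [6.5, 4.0, 1.6]
grip_width: -0.0002
gripper_force: 3.1
```

Request:
carry_out:
  moves:
    - {"delta_pos": [-0.04,0.01,0],"twist": [0,0,0.2],"gripper": 0}
    - {"delta_pos": [-0.09,0.02,0],"twist": [0,0,0.4],"gripper": 0}
    - {"delta_pos": [-0.13,0.02,0],"twist": [0,0,0.6],"gripper": 0}
    - {"delta_pos": [-0.18,0.01,0],"twist": [0,0,0.8],"gripper": 0}
    - {"delta_pos": [-0.22,0.01,0],"twist": [0,0,1.0],"gripper": 0}

```text
clock: 5.0
position: [0.5022, -0.0066, 0.3038]
eef_rot: [3.14, 0.001, 2.102]
force: [6.2, -0.5, 1.5]
grip_width: -0.0
gripper_force: 2.6
```

Request:
carry_out:
  moves:
    - {"delta_pos": [-0.04,-0.01,0],"twist": [0,0,0.2],"gripper": 0}
    - {"delta_pos": [-0.08,-0.03,0],"twist": [0,0,0.4],"gripper": 0}
    - {"delta_pos": [-0.12,-0.05,0],"twist": [0,0,0.6],"gripper": 0}
    - {"delta_pos": [-0.16,-0.08,0],"twist": [0,0,0.8],"gripper": 0}
    - {"delta_pos": [-0.19,-0.11,0],"twist": [0,0,1.0],"gripper": 0}

```text
clock: 5.62
position: [0.4638, -0.0281, 0.3038]
eef_rot: [3.14, 0.0, 2.625]
force: [2.4, 5.1, 5.3]
grip_width: 0.0
gripper_force: 3.0
```

Request:
carry_out:
  moves:
    - {"delta_pos": [-0.03,-0.03,0],"twist": [0,0,0.2],"gripper": 0}
    - {"delta_pos": [-0.06,-0.07,0],"twist": [0,0,0.4],"gripper": 0}
    - {"delta_pos": [-0.08,-0.11,0.01],"twist": [0,0,0.6],"gripper": 0}
    - {"delta_pos": [-0.1,-0.15,0.01],"twist": [0,0,0.8],"gripper": 0}
    - {"delta_pos": [-0.11,-0.19,0.01],"twist": [0,0,1.0],"gripper": 0}

```text
clock: 6.25
position: [0.4412, -0.066, 0.3051]
eef_rot: [3.139, -0.001, -3.134]
force: [-1.9, 5.2, 2.8]
grip_width: -0.0
gripper_force: 2.9
```

Request:
carry_out:
  moves:
    - {"delta_pos": [-0.01,-0.04,0],"twist": [0,0,0.2],"gripper": 0}
    - {"delta_pos": [-0.02,-0.09,0],"twist": [0,0,0.4],"gripper": 0}
    - {"delta_pos": [-0.02,-0.13,0],"twist": [0,0,0.6],"gripper": 0}
    - {"delta_pos": [-0.01,-0.18,0],"twist": [0,0,0.8],"gripper": 0}
    - {"delta_pos": [-0.01,-0.22,0],"twist": [0,0,1.0],"gripper": 0}

```text
clock: 6.88
position: [0.4394, -0.1101, 0.3052]
eef_rot: [3.139, 0.0, -2.611]
force: [0.7, 6.1, 1.1]
grip_width: -0.0003
gripper_force: 2.6
```

Run:
```python
from h import *
d=shot('top'); s=shot('scene'); st=ctrl.read_state(); print(st['position'],st['force'],T(210),st['joint_pos'])
a=cv2.resize(d['image'][140:270,300:440],None,fx=2.85,fy=2.85,interpolation=cv2.INTER_CUBIC)
b=cv2.resize(s['image'][80:210,215:345],None,fx=2.85,fy=2.85,interpolation=cv2.INTER_CUBIC)
cv2.imwrite('pics/z4.png',cv2.cvtColor(np.hstack([a,b]),cv2.COLOR_RGB2BGR))
```

```text
[ 0.43939199 -0.11065959  0.30505517] [-0.87753146  1.24768163 -0.22849893] [ 0.43958592 -0.10841539] [-3.49819656e-01  9.69494341e-02  1.78741471e+00  5.34191936e-04
  1.25859389e+00 -2.44918381e+00]
```

View pics/z4.png

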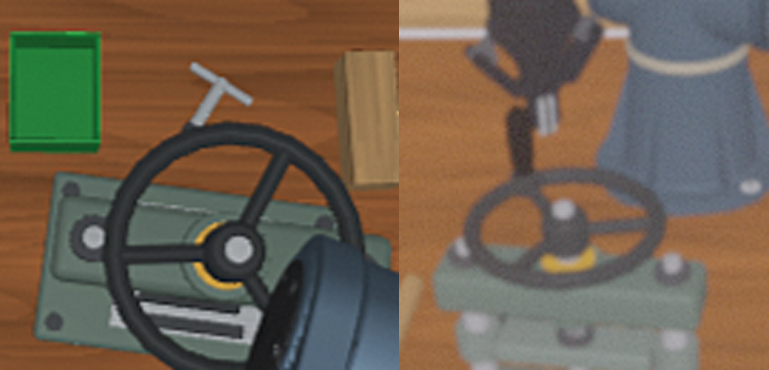

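The handle has gone half a turn, and at (520,140) in the scene view it still rests on the finger. Next I'll back off, lift, and turn the tool back 180°.

Request:
carry_out:
  moves:
    - {"delta_pos": [-0.05,0.09,0],"twist": [0,0,0],"gripper": 0}
    - {"delta_pos": [-0.1,0.17,0.05],"twist": [0,0,-0.3],"gripper": 0}
    - {"delta_pos": [-0.1,0.17,0.2],"twist": [0,0,-0.6],"gripper": 0}
    - {"delta_pos": [-0.1,0.17,0.2],"twist": [0,0,-0.9],"gripper": 0}
    - {"delta_pos": [-0.1,0.17,0.2],"twist": [0,0,-1],"gripper": 0}

```text
clock: 7.6
position: [0.4189, -0.0753, 0.3455]
eef_rot: [-3.141, 0.0, -3.141]
force: [0.6, 0.1, -0.3]
grip_width: -0.0003
gripper_force: 0.0
```

Request:
carry_out:
  moves:
    - {"delta_pos": [0,0,0],"twist": [0,0,-0.35],"gripper": 0}
    - {"delta_pos": [0,0,0],"twist": [0,0,-0.7],"gripper": 0}
    - {"delta_pos": [0,0,0],"twist": [0,0,-1],"gripper": 0}

```text
clock: 7.98
position: [0.4188, -0.0754, 0.3452]
eef_rot: [-3.141, -0.0, 2.616]
force: [0.0, -0.2, 0.0]
grip_width: 0.0001
gripper_force: 0.0
```

Request:
carry_out:
  moves:
    - {"delta_pos": [0,0,0],"twist": [0,0,-0.35],"gripper": 0}
    - {"delta_pos": [0,0,0],"twist": [0,0,-0.7],"gripper": 0}
    - {"delta_pos": [0,0,0],"twist": [0,0,-1],"gripper": 0}

```text
clock: 8.35
position: [0.4188, -0.0754, 0.3452]
eef_rot: [-3.141, -0.0, 2.093]
force: [-0.2, 0.9, 0.4]
grip_width: 0.0002
gripper_force: 0.0
```

Request:
carry_out:
  moves:
    - {"delta_pos": [0,0,0],"twist": [0,0,-0.35],"gripper": 0}
    - {"delta_pos": [0,0,0],"twist": [0,0,-0.7],"gripper": 0}
    - {"delta_pos": [0,0,0],"twist": [0,0,-1],"gripper": 0}

```text
clock: 8.72
position: [0.4188, -0.0754, 0.3452]
eef_rot: [-3.141, 0.0, 1.569]
force: [0.7, -0.4, 0.5]
grip_width: -0.0001
gripper_force: 0.0
```

Request:
carry_out:
  moves:
    - {"delta_pos": [0,0,0],"twist": [0,0,-0.35],"gripper": 0}
    - {"delta_pos": [0,0,0],"twist": [0,0,-0.7],"gripper": 0}
    - {"delta_pos": [0,0,0],"twist": [0,0,-1],"gripper": 0}

```text
clock: 9.1
position: [0.4188, -0.0753, 0.3452]
eef_rot: [-3.141, 0.0, 1.045]
force: [-0.5, -0.5, 0.5]
grip_width: 0.0
gripper_force: 0.0
```

Request:
carry_out:
  moves:
    - {"delta_pos": [0,0,0],"twist": [0,0,-0.35],"gripper": 0}
    - {"delta_pos": [0,0,0],"twist": [0,0,-0.7],"gripper": 0}
    - {"delta_pos": [0,0,0],"twist": [0,0,-1],"gripper": 0}
    - {"delta_pos": [0,0,0],"twist": [0,0,-1],"gripper": 0}

```text
clock: 9.6
position: [0.419, -0.0756, 0.3452]
eef_rot: [-3.141, 0.0, 0.529]
force: [-0.3, 0.7, -0.4]
grip_width: 0.0001
gripper_force: 0.0
```

Request:
carry_out:
  moves:
    - {"delta_pos": [0,0,-0.1],"twist": [0,0,0],"gripper": 0}
    - {"delta_pos": [0,0,-0.2],"twist": [0,0,0],"gripper": 0}
    - {"delta_pos": [0.03,-0.05,-0.2],"twist": [0,0,0],"gripper": 0}
    - {"delta_pos": [0.06,-0.1,-0.2],"twist": [0,0,0],"gripper": 0}
    - {"delta_pos": [0.08,-0.14,-0.2],"twist": [0,0,0],"gripper": 0}
    - {"delta_pos": [0.1,-0.17,-0.2],"twist": [0,0,0],"gripper": 0}

```text
clock: 10.35
position: [0.4399, -0.111, 0.3056]
eef_rot: [3.141, -0.0, 0.529]
force: [-5.5, 7.4, 2.8]
grip_width: -0.0
gripper_force: 4.6
```

Request:
carry_out:
  moves:
    - {"delta_pos": [0.01,-0.04,0],"twist": [0,0,0.2],"gripper": 0}
    - {"delta_pos": [0.03,-0.08,0],"twist": [0,0,0.4],"gripper": 0}
    - {"delta_pos": [0.05,-0.12,0],"twist": [0,0,0.6],"gripper": 0}
    - {"delta_pos": [0.08,-0.16,0],"twist": [0,0,0.8],"gripper": 0}
    - {"delta_pos": [0.11,-0.19,0],"twist": [0,0,1.0],"gripper": 0}

```text
clock: 10.98
position: [0.4613, -0.1486, 0.3057]
eef_rot: [-3.14, 0.0, 1.057]
force: [-5.2, 2.0, 4.3]
grip_width: 0.0001
gripper_force: 3.0
```

Request:
carry_out:
  moves:
    - {"delta_pos": [0.03,-0.03,0],"twist": [0,0,0.2],"gripper": 0}
    - {"delta_pos": [0.07,-0.06,0],"twist": [0,0,0.4],"gripper": 0}
    - {"delta_pos": [0.11,-0.08,0],"twist": [0,0,0.6],"gripper": 0}
    - {"delta_pos": [0.15,-0.1,0],"twist": [0,0,0.8],"gripper": 0}
    - {"delta_pos": [0.19,-0.11,0],"twist": [0,0,1.0],"gripper": 0}

```text
clock: 11.6
position: [0.4993, -0.1712, 0.3057]
eef_rot: [-3.14, 0.001, 1.58]
force: [-6.4, -3.0, 2.9]
grip_width: -0.0002
gripper_force: 3.1
```

Request:
carry_out:
  moves:
    - {"delta_pos": [0.04,-0.01,0],"twist": [0,0,0.2],"gripper": 0}
    - {"delta_pos": [0.09,-0.02,0],"twist": [0,0,0.4],"gripper": 0}
    - {"delta_pos": [0.13,-0.02,0.01],"twist": [0,0,0.6],"gripper": 0}
    - {"delta_pos": [0.18,-0.01,0.01],"twist": [0,0,0.8],"gripper": 0}
    - {"delta_pos": [0.22,0,0.01],"twist": [0,0,1.0],"gripper": 0}

```text
clock: 12.22
position: [0.5434, -0.1716, 0.3071]
eef_rot: [-3.139, 0.001, 2.103]
force: [-3.3, -5.4, -0.4]
grip_width: -0.0002
gripper_force: 3.0
```

Request:
carry_out:
  moves:
    - {"delta_pos": [0.04,0.01,0],"twist": [0,0,0.2],"gripper": 0}
    - {"delta_pos": [0.08,0.03,0],"twist": [0,0,0.4],"gripper": 0}
    - {"delta_pos": [0.12,0.05,0],"twist": [0,0,0.6],"gripper": 0}
    - {"delta_pos": [0.16,0.08,0],"twist": [0,0,0.8],"gripper": 0}
    - {"delta_pos": [0.19,0.11,0],"twist": [0,0,1.0],"gripper": 0}

```text
clock: 12.85
position: [0.582, -0.1498, 0.3075]
eef_rot: [-3.14, 0.002, 2.627]
force: [0.3, -8.0, -0.0]
grip_width: -0.0002
gripper_force: 3.1
```

Request:
carry_out:
  moves:
    - {"delta_pos": [0.03,0.03,0],"twist": [0,0,0.2],"gripper": 0}
    - {"delta_pos": [0.06,0.07,0],"twist": [0,0,0.4],"gripper": 0}
    - {"delta_pos": [0.08,0.11,0],"twist": [0,0,0.6],"gripper": 0}
    - {"delta_pos": [0.1,0.15,0],"twist": [0,0,0.8],"gripper": 0}
    - {"delta_pos": [0.11,0.19,0],"twist": [0,0,1.0],"gripper": 0}

```text
clock: 13.48
position: [0.6046, -0.1116, 0.3079]
eef_rot: [-3.139, 0.003, -3.133]
force: [4.0, -6.0, 1.1]
grip_width: -0.0001
gripper_force: 3.1
```

Request:
carry_out:
  moves:
    - {"delta_pos": [0.01,0.04,0],"twist": [0,0,0.2],"gripper": 0}
    - {"delta_pos": [0.02,0.09,0],"twist": [0,0,0.4],"gripper": 0}
    - {"delta_pos": [0.02,0.13,0],"twist": [0,0,0.6],"gripper": 0}
    - {"delta_pos": [0.01,0.17,0],"twist": [0,0,0.8],"gripper": 0}
    - {"delta_pos": [0.01,0.2,0],"twist": [0,0,1.0],"gripper": 0}
    - {"delta_pos": [0.01,0.2,0],"twist": [0,0,1.0],"gripper": 0}

```text
clock: 14.22
position: [0.6061, -0.0707, 0.3078]
eef_rot: [-3.14, 0.001, -2.612]
force: [1.4, -1.4, 2.0]
grip_width: -0.0
gripper_force: 1.3
```

Run:
```python
from h import *
d=shot('top','top5.png'); s=shot('scene','scene5.png'); st=ctrl.read_state(); print(st['position'],st['force'],T(390))
o=cv2.imread('pics/top0.png')[160:230,330:430]; n=cv2.imread('pics/top5.png')[160:230,330:430]
p=cv2.imread('pics/scene0.png')[120:190,230:330]; q=cv2.imread('pics/scene5.png')[120:190,230:330]
cv2.imwrite('pics/z5.png',cv2.resize(np.vstack([np.hstack([o,n]),np.hstack([p,q])]),None,fx=4,fy=4,interpolation=cv2.INTER_CUBIC))
```

```text
[ 0.60591231 -0.07078314  0.30761654] [ 2.98947777 -2.11408063  2.69419072] [ 0.60561408 -0.06798461]
```

View pics/z5.png

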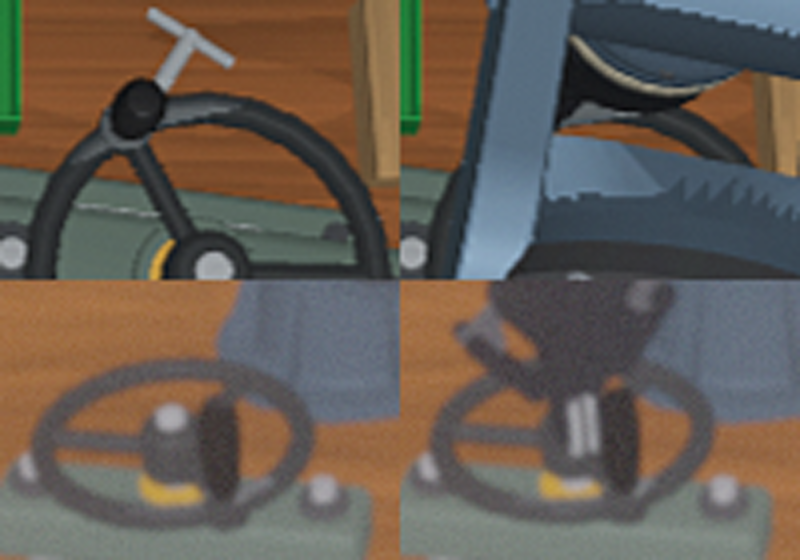

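The scene crop puts the handle at x of about 221, against 219 at the start, so it's essentially back. I'll draw clear and compare in the top view.

Request:
carry_out:
  moves:
    - {"delta_pos": [0.06,-0.1,0],"twist": [0,0,0],"gripper": 0}
    - {"delta_pos": [0.17,-0.3,0],"twist": [0,0,0],"gripper": 0}
    - {"delta_pos": [0.17,-0.45,0.2],"twist": [0,0,0],"gripper": 0}
    - {"delta_pos": [0.1,-0.7,0.3],"twist": [0,0,0],"gripper": 0}
    - {"delta_pos": [0,-1,0.3],"twist": [0,0,0],"gripper": 0}
    - {"delta_pos": [0,-1,0.3],"twist": [0,0,0],"gripper": 0}
    - {"delta_pos": [0,-1,0.3],"twist": [0,0,0],"gripper": 0}

```text
clock: 15.2
position: [0.6054, -0.2702, 0.3668]
eef_rot: [3.14, -0.0, -2.614]
force: [0.1, 0.8, 0.1]
grip_width: -0.0005
gripper_force: 0.0
```

```bash
cat > cmp.py <<'E'
from h import *
import sys
n=sys.argv[1]
d=shot('top',f't{n}.png'); s=shot('scene',f's{n}.png'); st=ctrl.read_state(); print(st['clock'],st['position'],st['force'])
def blob(f,box,th):
    r0,r1,c0,c1=box; im=cv2.imread('pics/'+f)[r0:r1,c0:c1].max(2)
    m=(im<th).astype(np.uint8); k,l,sts,cen=cv2.connectedComponentsWithStats(m)
    i=1+sts[1:,4].argmax(); return sts[i],cen[i]+[c0,r0]
for th in(30,36,42):
    print(th,*[blob(f,(170,205,345,390),th) for f in('top0.png',f't{n}.png')])
for th in(50,60): print('scene',th,*[blob(f,(140,180,275,300),th) for f in('scene0.png',f's{n}.png')])
o,q=[cv2.imread('pics/'+f)[160:230,330:430] for f in('top0.png',f't{n}.png')]
p,r=[cv2.imread('pics/'+f)[120:190,230:330] for f in('scene0.png',f's{n}.png')]
cv2.imwrite(f'pics/z{n}.png',cv2.resize(np.vstack([np.hstack([o,q]),np.hstack([p,r])]),None,fx=4,fy=4,interpolation=cv2.INTER_CUBIC))
E
python3 cmp.py 6
```

```text
15.3 [ 0.60587498 -0.26926814  0.36705702] [-0.01508797  0.22903044 -1.13595932]
30 (array([13, 10, 14, 15, 58], dtype=int32), array([363.27586207, 187.06896552])) (array([ 13,  10,  14,  15, 142], dtype=int32), array([364.35211268, 186.88028169]))
36 (array([ 13,  10,  14,  15, 108], dtype=int32), array([363.47222222, 187.56481481])) (array([ 13,  10,  14,  15, 156], dtype=int32), array([364.28205128, 186.87179487]))
42 (array([ 13,  10,  15,  15, 140], dtype=int32), array([364.00714286, 186.98571429])) (array([ 13,   9,  15,  16, 166], dtype=int32), array([364.40963855, 186.90361446]))Traceback (most recent call last):
  File "cmp.py", line 11, in <module>
    for th in(50,60): print('scene',th,*[blob(f,(140,180,275,300),th) for f in('scene0.png',f's{n}.png')])
                                         ~~~~^^^^^^^^^^^^^^^^^^^^^^^^
  File "cmp.py", line 8, in blob
    i=1+sts[1:,4].argmax(); return sts[i],cen[i]+[c0,r0]
        ~~~~~~~~~~~~~~~~^^
ValueError: attempt to get argmax of an empty sequence
```

```bash
python3 - <<'E'
from h import *
for r in(22,26,30):
    out=[]
    for f in('top0.png','t6.png'):
        im=cv2.imread('pics/'+f).max(2).astype(np.float32)
        a=np.radians(np.arange(0,360,.5)); p=cv2.remap(im,(382.6+r*np.cos(a)).astype(np.float32)[None],(228.5+r*np.sin(a)).astype(np.float32)[None],1)[0]
        w=np.clip(75-p,0,None); A=np.degrees(a)
        c=lambda g,:(w*((A>g-18)&(A<g+18))*A).sum()/(w*((A>g-18)&(A<g+18))).sum()
        out.append([c(3),c(121),c(240)])
    print(r,np.round(out,1).tolist())
E
sed -i '/scene.,th/d' cmp.py; python3 cmp.py 7
```

```text
22 [[4.6, 125.5, 237.5], [4.4, 125.3, 238.8]]
26 [[4.2, 125.3, 238.2], [3.8, 124.5, 239.7]]
30 [[3.7, 121.9, 239.2], [3.4, 121.6, 239.0]]
15.4 [ 0.60593717 -0.26923996  0.36722822] [-1.04856546 -0.0798145   1.00360631]
30 (array([13, 10, 14, 15, 58], dtype=int32), array([363.27586207, 187.06896552])) (array([ 13,  10,  14,  15, 140], dtype=int32), array([364.36428571, 186.92142857]))
36 (array([ 13,  10,  14,  15, 108], dtype=int32), array([363.47222222, 187.56481481])) (array([ 13,  10,  14,  15, 156], dtype=int32), array([364.28205128, 186.87179487]))
42 (array([ 13,  10,  15,  15, 140], dtype=int32), array([364.00714286, 186.98571429])) (array([ 12,   9,  16,  16, 167], dtype=int32), array([364.36526946, 186.91017964]))
```

View pics/z7.png

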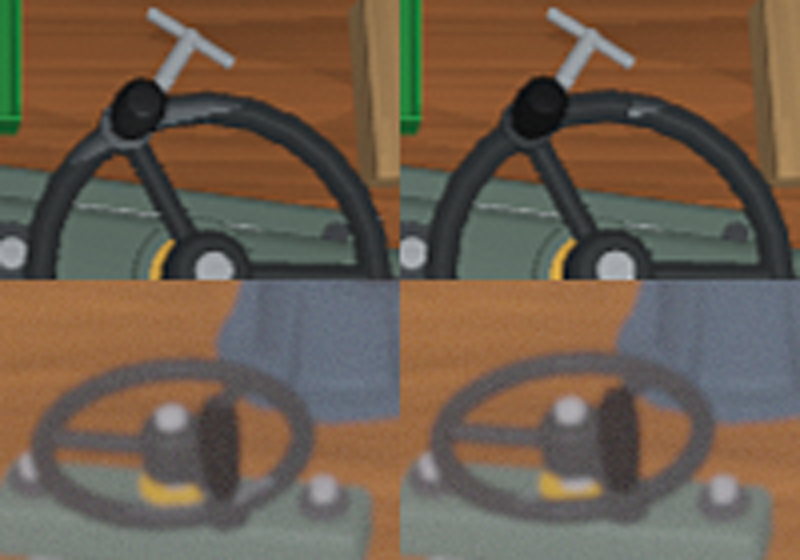

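The handle is back where it started to within about 1°, the wheel sits slightly higher, and the fingers are well clear. Nothing else in the view has moved, so I'm handing in.

```bash
python3 -c "
from rig import ctrl; print(ctrl.hand_in())"
```

```text
the job is handed in; nothing more can be done
None
```

I pushed the hand wheel one full turn counter-clockwise with the closed fingertips, in two half-turn pushes; the handle is back at its start to within about 1° by camera, the fingers are clear, and the job is handed in (no verdict came back).

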